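# Reset the craft table's power box

## Task

The power box on the craft table has tripped. Press down on the front part of its closed flap and let go so that it springs fully open, press the black reset button inside all the way in and let go, then swing the flap down and press it again so that it stays latched shut. Only touch and push with the fingertips: pick nothing up, and leave the other things on the table where they are.

Things in the scene. Friction and masses are not known exactly. Their poses are not given: they have to be found in the camera images.
- power_box: White plastic power box screwed to the table, 130 (x) by 150 (y), walls 66 high, 5 thick. Origin: centre of its underside on the table. -x face (three round sockets) is the front, roughly towards the robot; +x is the hinge side. Inner floor 12 above the table. A black latch block, 66 high, fills the inside front corner at box x -60 to -32, y 28 to 70. Screw tabs stick out 20 to the sides.
- flap (a joint): Flap angle, rad, about the hinge along box y: 0 = latched shut, 1.6 = fully open, just past upright, -0.078 = pressed in on its stop. Push-push latch: pressing the shut flap's front to the stop (9 mm, 2 to 3 N) and letting go frees it; a spring opens it in 1 to 2 s. Pushed down from open to the stop (2 to 5 N) and let go, it latches at 0. Only presses past -0.06 surely count. Never stays part open.
- flap_press (a point): Pressing point on the flap's outer (top) face, mid-width, 110 from the hinge line, 20 from the front edge; moves with the flap. White plate 160 wide (box y), 8 thick, reaching 130 from the hinge line, 16 deep skirt under front and side edges; outer face 7 outside the hinge line, 85 above the table when shut. Thin grey ribs on either side of the point.
- flap_edge (a point): Middle of the flap's front edge on its outer face, 130 from the hinge line; moves with the flap. As the flap springs open this edge swings up through 210 above the table and back over the hinge, so the finger must rise clear of it after the press. Open, the outer face looks away from the robot (box +x): the flap is pushed shut from behind, near this edge, over and down in an arc about the hinge.
- flap_hinge (a point): Point on the flap's hinge line, midway across: at box x +62, y 0, 78 above the table. Its axes are those of the box.
- reset_button (a joint): Travel of the reset button, m: 0 = out, 0.006 = fully in. Springs back by itself; about 5 N to press fully in.
- reset_button_top (a point): Centre of the top face of the round black reset button, 26 across, in a grey collar 44 across on the inner floor, under the flap; top 34 above the table when out; pressed straight down. Where it stands along the box's width varies (box y -42 to 0, box x -28 to -20).
- card_brush: Bystander, to be left alone: carding brush: flat steel plate 75 x 110 with a round wooden handle, 200 long, 24 high. Origin on the table, at the handle's neck.
- scissors: Bystander, to be left alone: scissors lying flat, black handles, 190 long, 10 high. Origin on the table, at the pivot.
- glue_gun: Bystander, to be left alone: cordless black hot-glue gun lying on its side, 180 x 130, 34 high. Origin under its middle.
- spool: Bystander, to be left alone: wooden spool standing upright, 52 across, 50 high. Origin under its middle.
- bead_jar: Bystander, to be left alone: glass jar with metal cap, 60 across, 85 high. Origin under its middle.
- peg_doll: Bystander, to be left alone: turned wooden doll blank standing upright, 48 across, 104 high. Origin under its middle.
- tape_roll: Bystander, to be left alone: cardboard tape roll lying flat, 72 across, 22 high. Origin under its middle.
Not all that is in view belongs to the job. Leave any green or red look-alike of the power_box alone.

How it is judged:
By the outcome, as a careful person would: the job done as asked, in the order asked, and still so for the second after the job is handed in, with the robot touching nothing.
It also fails if it takes over 59 s, if anything falls off the work surface, if the arm or the gripper's body presses on something with over 40 N, if the wrist force passes 120 N, or if a joint passes its speed limit or range.

## Robot

A 6-joint arm with a two-finger parallel gripper is mounted at the origin on the work surface. World frame = base frame: x ahead of the robot, y to its left, z up, the work surface at z = 0. Lengths are in mm, angles in rad, forces in N, time in s.
With the tool pointing down it reaches from about 275 to 750 mm from the base axis. Payload 10.2 kg.
Tool frame: the origin (TCP) lies at the very end of the fingers, on their centre line; the grasp point (between the pads) lies 19 mm behind it (ctrl.grip_depth is the distance from the TCP to the grasp point, in mm); z points along the fingers, x is the direction in which the jaws open and shut, and the axes are right-handed (so a half turn about z gives the same grasp; the last joint's range is limited). The gripper opens to 85 mm and grips with 20 to 120 N. Pads are 22 mm wide; open, the fingers measure 114 mm over their backs; the gripper's body (76 mm by 85 mm) begins 54 mm behind the grasp point. The pads swing forward as they close: fully open they stand 13 mm farther back than shut.
Start: joints at [-1.412, 0.313, 1.498, -0, 1.331, -0.223], TCP at [195.598, -487.209, 231.294] pointing down, gripper open.
Joint ranges: [-2.94, 2.94], [-0.97, 2.17], [0.19, 2.56], [-1.23, 4.37], [0.02, 3.11], [-2.88, 2.88]. Speed limits (rad/s): [2.39, 2.39, 3.01, 3.14, 3.14, 3.14].

## Interface

Orientations are given as a unit quaternion [w, x, y, z].
In Python, from rig import ctrl gives the robot as it stands.
- The arm moves only by the tool play_rows, never from a script. Its argument "motion" is a list of rows, each a list of 2 entries, a list of its own where there are three numbers: the shift along the tool's x, y, z in mm, then the turn, a rotation vector about the tool's x, y, z in degrees. A call has 1 to 20 rows; each row shifts and turns the commanded pose from where the row before left it, along the tool's axes as they then stand; what a row does not reach is not made up. A row lasts 1/12 s, in which the tool goes at most 41.7 mm and 7.16 degrees, less where a joint would pass 70% of its speed; a pose out of reach is approached as far as the arm can. A call with a gripper value outside its range is refused whole. "fingers" is the finger opening in mm, from 0 to 85.4, set as the call begins (left out, the last holds). The fingers move at their own pace and stop on an object; "squeeze" is the grip in N (left out, the last holds). Time passes only in rows, so rows that do not move let the fingers close. It gives the time, the measured TCP pose, the force and the opening at its end, in the units of the state.
- ctrl.sense(): the state, without advancing time (a new reading comes with each control period).
- ctrl.capture(name): name is "side" or "top"; returns the picture (420x560x3 uint8, red, green, blue); there is no depth.
- ctrl.get_calibration(name): a dict with "K" (3x3 intrinsics, pixels), "R" (3x3) and "t" (3): a world point X has camera coordinates R X + t. Camera axes: x right, y down, z forward; pixel columns grow to the right and rows downward; lengths in mm; the calibration is good to about 2 mm. A picture is of the moment at which its call begins. get_calibration takes no time and is no camera call.
- ctrl.finish_job(): hands the job in, once; it reports no verdict.
Trained networks look in the newest picture that a camera, given by its name, has taken for a name from the list of things; names that differ only in an ending like _2 or _b are one class to them, and where a whole thing is asked for, a point or a joint stands for the part that bears it (a point fixed in the world has none). Each returns a list of dicts, best first, with "p" (0 to 1); they miss things now and then, are a little off and sometimes report something else, mostly with a low value. They report only what shows in the picture. A call takes as long as a camera call. They do not tell look-alikes from the thing itself.
- ctrl.spot_in(camera, name): "position" ([column, row] as shares, 0 to 1, of the picture: columns of its width, rows of its height, amid what is visible of it).
The state is a dict: "time_s": time; "joints": joint angles; "dq": joint speeds; "tau": joint torques, N m; "eef_pos": TCP position; "ee_rot": TCP orientation; "force": force on the tool from outside, world axes, zero at the start; "wrist_torque": the same for the moment, N m; "grip_width": opening from 0.0 (shut) to 1.0 (fully open).
Only numpy, scipy, OpenCV 4.12 (cv2) and the standard library are available. Lean on these libraries where they do the work, as an engineer would, in place of code of your own. Each camera call takes 0.05 s, during which the arm holds its last target. There are 200 camera calls.

## Working session

There is one attempt and no reset: what is moved stays moved. The work goes in short steps, Python scripts to look and compute and a tool call to move; the robot and the scene stay as the last step left them, time stands still between calls to the robot, and variables do not carry over. Pictures are saved under pics/ and viewed, about 8 in all and at most 12, crops included, and the job is handed in when it is done.

Besides the shell and the picture viewer there is one more tool, called as name(argument=value, ...), one argument or row to a line, values as JSON. play_rows: Moves the arm, as the interface text tells. Its arguments: {"type":"object","properties":{"motion":{"type":"array"},"fingers":{"type":"number"},"squeeze":{"type":"number"}},"required":["motion"]}

```bash
mkdir -p pics; python3 - <<'E'
from rig import ctrl
import cv2
for c in("side","top"):
    im=ctrl.capture(c);cv2.imwrite(f"pics/{c}0.png",cv2.cvtColor(im,cv2.COLOR_RGB2BGR))
    k=ctrl.get_calibration(c);print(c,k["K"].tolist(),k["R"].round(4).tolist(),k["t"].round(1).tolist())
    for n in("power_box","flap_press","flap_edge"):
        print(n,[(round(d["p"],2),round(d["position"][0]*560),round(d["position"][1]*420)) for d in ctrl.spot_in(c,n)][:4])
print(ctrl.sense())
E
```

```text
side [[525.4192625153389, 0.0, 276.0722499377772], [0.0, 525.4192625153389, 208.81090550254382], [0.0, 0.0, 1.0]] [[-0.8432, -0.5374, 0.0158], [-0.2769, 0.4089, -0.8696], [0.4608, -0.7376, -0.4936]] [388.0, 204.4, 1205.4]
power_box [(0.94, 416, 177), (0.78, 258, 321), (0.74, 237, 227)]
flap_press [(0.97, 241, 219), (0.76, 260, 307), (0.56, 421, 177)]
flap_edge [(0.71, 257, 308), (0.68, 417, 177), (0.62, 240, 217)]
top [[520.755907249687, 0.0, 277.3497507555819], [0.0, 520.755907249687, 215.2716456596658], [0.0, 0.0, 1.0]] [[-0.0243, -0.9997, 0.0044], [-0.9815, 0.023, -0.1899], [0.1897, -0.009, -0.9818]] [2.8, 485.0, 1385.7]
power_box [(0.91, 151, 290), (0.74, 412, 304), (0.56, 249, 201), (0.38, 250, 198)]
flap_press [(0.86, 412, 303), (0.74, 150, 290), (0.73, 249, 199)]
flap_edge [(0.95, 414, 304), (0.68, 249, 202), (0.6, 146, 287)]
{'time_s': 0.4, 'joints': array([-1.41240578e+00,  3.12981567e-01,  1.49780687e+00, -5.63398707e-06,
        1.33100114e+00, -2.23380563e-01]), 'dq': array([-1.25590303e-03,  2.22352070e-05,  1.10446914e-03, -6.18026512e-04,
       -2.64733023e-04, -5.81647195e-04]), 'tau': array([-1.18039472e-03, -4.11813462e+01, -2.59661865e+01, -2.33480177e-04,
        1.21749337e-03, -3.33761861e-06]), 'eef_pos': array([ 195.58799397, -487.1713724 ,  231.21214792]), 'ee_rot': array([-6.99771740e-05,  8.28421958e-01, -5.60104499e-01, -6.93208790e-05]), 'force': array([-0.39685852, -0.85479938,  0.0608485 ]), 'wrist_torque': array([-0.04889605, -0.06411415,  0.02472011]), 'grip_width': 1.0017881323870117}
```

View pics/top0.png

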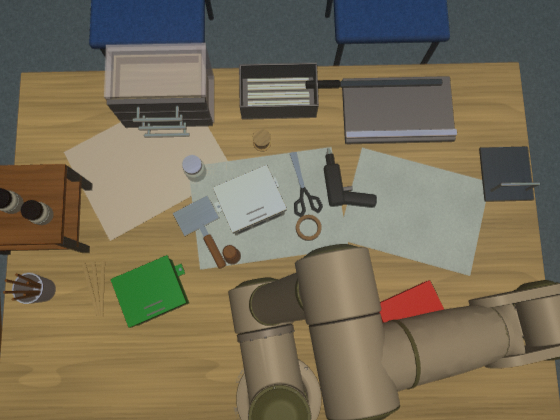

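View pics/side0.png

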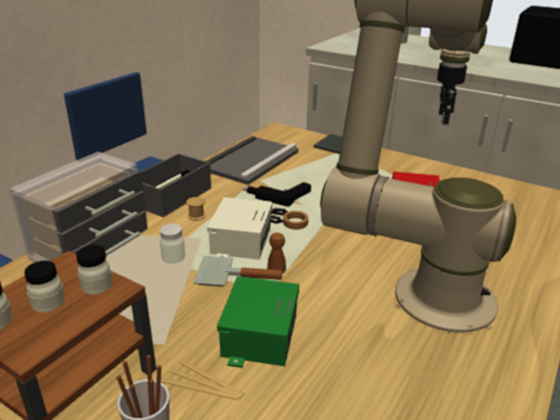

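The white box is at top pixel (249,200) and side pixel (240,225). The green one at top (150,290) and the red one at (412,303) are look-alikes, so I'll leave them alone. Next I'll confirm the white box in a crop and measure it.

```bash
cat > h.py <<'E'
import numpy as np, cv2
from rig import ctrl
def onplane(c,uv,z):
    k=ctrl.get_calibration(c);d=k["R"].T@np.linalg.inv(k["K"])@np.array([uv[0],uv[1],1.]);o=-k["R"].T@k["t"]
    return o+d*(z-o[2])/d[2]
def proj(c,X):
    k=ctrl.get_calibration(c);p=k["K"]@(k["R"]@np.asarray(X,float)+k["t"]);return p[:2]/p[2]
def crop(im,name,x0,y0,w,h,s):
    cv2.imwrite(name,cv2.cvtColor(cv2.resize(im[y0:y0+h,x0:x0+w],None,fx=s,fy=s,interpolation=cv2.INTER_CUBIC),cv2.COLOR_RGB2BGR))
E
python3 - <<'E'
from h import *
a=cv2.imread("pics/top0.png")[...,::-1];b=cv2.imread("pics/side0.png")[...,::-1]
crop(a,"pics/t1.png",165,140,140,105,5)
E
```

```text
(no output)
```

View pics/t1.png

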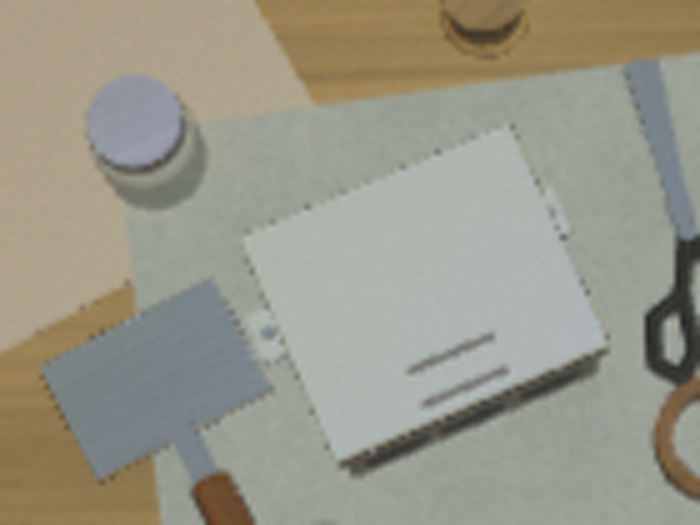

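The crop shows the white flap with its ribs towards the front. Its corners in the crop are (245,237), (512,126), (607,348) and (343,462).

```bash
python3 - <<'E'
from h import *
c=[(245,237),(512,126),(607,348),(343,462)]
P=np.array([onplane("top",(x/5+164.6,y/5+139.6),85) for x,y in c]);print(P.round(1))
BL,BR,FR,FL=P
print([np.linalg.norm(P[i]-P[(i+1)%4]).round(1) for i in range(4)])
ex=(BL+BR-FL-FR)[:2];ey=(BL+FL-BR-FR)[:2]
yaw=np.arctan2(ex[1],ex[0]);yaw2=np.arctan2(-ey[0],ey[1]);print(np.degrees([yaw,yaw2]))
y=(yaw+yaw2)/2;X=np.array([np.cos(y),np.sin(y)]);Y=np.array([-X[1],X[0]])
edge=((FL+FR)/2)[:2];back=((BL+BR)/2)[:2]
ctr=P.mean(0)[:2]
print("edge",edge,"press",edge+20*X,"back",back,"hinge(from edge)",edge+130*X)
for n in("flap_edge","flap_press","flap_hinge"):
    for cam in("top","side"):
        ctrl.capture(cam)
        for d in ctrl.spot_in(cam,n)[:4]:
            uv=np.array(d["position"])*[560,420];print(n,cam,round(d["p"],2),uv.round(),onplane(cam,uv,78 if n=="flap_hinge" else 85).round(1))
for cam in ("top","side"):print(cam,[proj(cam,[*q,85]).round(1).tolist() for q in (edge,edge+20*X)])
E
```

```text
[[559.3 161.8  85. ]
 [618.2  16.3  85. ]
 [493.5 -32.1  85. ]
 [435.  109.9  85. ]]
[np.float64(157.0), np.float64(133.8), np.float64(153.6), np.float64(134.7)]
[21.93478446 22.22428358]
edge [464.25997985  38.9085015 ] press [482.79323902  46.42636719] back [588.77575835  89.05135505] hinge(from edge) [584.72616446  87.77462847]
flap_edge top 0.8 [410. 303.] [ 236.7 -346.9   85. ]
flap_edge top 0.68 [149. 290.] [287.5 329.9  85. ]
flap_edge top 0.64 [246. 198.] [526.3  74.2  85. ]
flap_edge top 0.2 [249. 203.] [514.   67.6  85. ]
flap_edge side 0.78 [417. 175.] [ 223.9 -414.2   85. ]
flap_edge side 0.76 [259. 310.] [276.  352.8  85. ]
flap_edge side 0.7 [241. 217.] [514.9  82.6  85. ]
flap_press top 0.91 [251. 200.] [520.8  62.4  85. ]
flap_press top 0.87 [147. 289.] [290.  334.4  85. ]
flap_press top 0.56 [413. 302.] [ 239.9 -355.    85. ]
flap_press side 0.7 [260. 309.] [276.8 348.6  85. ]
flap_press side 0.65 [245. 220.] [500.3  87.1  85. ]
flap_press side 0.56 [421. 180.] [ 203.3 -386.    85. ]
flap_hinge top 0.94 [412. 304.] [ 235.2 -354.4   78. ]
flap_hinge top 0.79 [150. 293.] [281.1 329.9  78. ]
flap_hinge top 0.62 [249. 200.] [521.6  66.8  78. ]
flap_hinge side 0.94 [258. 322.] [262.8 374.9  78. ]
flap_hinge side 0.7 [419. 179.] [ 215.4 -405.3   78. ]
flap_hinge side 0.65 [239. 228.] [496.1 116.   78. ]
top [[259.7, 220.5], [256.8, 213.8]]
side [[267.1, 215.8], [259.5, 214.9]]
```

play_rows(
  motion=[
    [[-21.5,-25.8,0],[0,0,0]],
    [[-21.5,-25.8,0],[0,0,0]],
    [[-21.5,-25.8,0],[0,0,0]],
    [[-21.5,-25.8,0],[0,0,0]],
    [[-21.5,-25.8,0],[0,0,0]],
    [[-21.5,-25.8,0],[0,0,0]],
    [[-21.5,-25.8,0],[0,0,0]],
    [[-21.5,-25.8,0],[0,0,0]],
    [[-21.5,-25.8,0],[0,0,0]],
    [[-21.5,-25.8,0],[0,0,0]],
    [[-21.5,-25.8,0],[0,0,0]],
    [[-21.5,-25.8,0],[0,0,0]],
    [[-21.5,-25.8,0],[0,0,0]],
    [[-21.5,-25.8,0],[0,0,0]],
    [[-21.5,-25.8,0],[0,0,0]],
    [[-21.5,-25.8,0],[0,0,0]],
    [[-21.5,-25.8,0],[0,0,0]],
    [[-21.5,-25.8,0],[0,0,0]],
  ],
  fingers=0,
  squeeze=20,
)

```text
time_s: 2.5
eef_pos: [482.9, 46.7, 231.4]
ee_rot: [-0.0, 0.828, -0.56, 0.0]
force: [0.1, -0.8, 0.4]
grip_width: 0.0
```

play_rows(
  motion=[
    [[0,0,15],[0,0,0]],
    [[0,0,25],[0,0,0]],
    [[0,0,30],[0,0,0]],
    [[0,0,30],[0,0,0]],
    [[0,0,20],[0,0,0]],
    [[0,0,12],[0,0,0]],
    [[0,0,5],[0,0,0]],
    [[0,0,0],[0,0,0]],
  ],
)

```text
time_s: 3.17
eef_pos: [482.0, 45.0, 93.6]
ee_rot: [0.0, 0.828, -0.56, -0.001]
force: [-0.0, 0.0, -0.5]
grip_width: -0.002
```

```bash
python3 - <<'E'
from h import *
a=ctrl.capture("top");b=ctrl.capture("side")
A=cv2.resize(a[140:260,180:320],(400,343),interpolation=3);B=cv2.resize(b[130:250,190:330],(400,343),interpolation=3)
cv2.imwrite("pics/c2.png",np.hstack([A,B])[...,::-1]);print(ctrl.sense()["eef_pos"])
E
```

```text
[482.84762591  44.87456028  95.07789902]
```

View pics/c2.png

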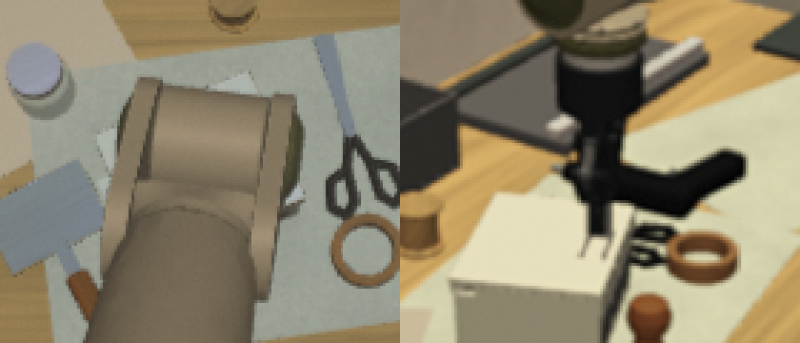

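The side crop shows the shut fingertips between the ribs, about 10 mm above the flap's front. Now I'll press.

play_rows(
  motion=[
    [[0,0,5],[0,0,0]],
    [[0,0,4],[0,0,0]],
    [[0,0,3],[0,0,0]],
    [[0,0,2],[0,0,0]],
    [[0,0,2],[0,0,0]],
    [[0,0,1],[0,0,0]],
    [[0,0,0],[0,0,0]],
  ],
)

```text
time_s: 3.85
eef_pos: [482.4, 44.9, 77.2]
ee_rot: [-0.0, 0.828, -0.56, 0.0]
force: [0.1, -0.2, 1.5]
grip_width: -0.001
```

play_rows(
  motion=[
    [[0,0,1],[0,0,0]],
    [[0,0,1],[0,0,0]],
    [[0,0,0],[0,0,0]],
  ],
)

```text
time_s: 4.1
eef_pos: [482.6, 44.9, 76.5]
ee_rot: [-0.0, 0.829, -0.56, 0.0]
force: [-4.5, -1.3, 14.2]
grip_width: 0.003
```

That is the stop: 14 N at z 76.5. Now I'll rise and retreat quickly.

play_rows(
  motion=[
    [[0,0,-15],[0,0,0]],
    [[0,20,-30],[0,0,0]],
    [[0,25,-30],[0,0,0]],
    [[0,25,-30],[0,0,0]],
    [[0,20,-30],[0,0,0]],
    [[0,10,-15],[0,0,0]],
    [[0,0,0],[0,0,0]],
    [[0,0,0],[0,0,0]],
    [[0,0,0],[0,0,0]],
    [[0,0,0],[0,0,0]],
    [[0,0,0],[0,0,0]],
    [[0,0,0],[0,0,0]],
    [[0,0,0],[0,0,0]],
    [[0,0,0],[0,0,0]],
    [[0,0,0],[0,0,0]],
    [[0,0,0],[0,0,0]],
  ],
)

```text
time_s: 5.43
eef_pos: [389.6, 7.7, 225.2]
ee_rot: [0.0, 0.828, -0.56, -0.0]
force: [-0.6, 0.3, 0.4]
grip_width: -0.003
```

```bash
python3 - <<'E'
from h import *
a=ctrl.capture("top");b=ctrl.capture("side")
for c in("top","side"):
    for d in ctrl.spot_in(c,"reset_button_top")[:3]:
        uv=np.array(d["position"])*[560,420];print(c,round(d["p"],2),uv.round(1),onplane(c,uv,34).round(1))
A=cv2.resize(a[130:250,180:320],(400,343),interpolation=3);B=cv2.resize(b[130:270,180:320],(400,400),interpolation=3)[:343]
cv2.imwrite("pics/c3.png",np.hstack([A,B])[...,::-1]);print(ctrl.sense()["eef_pos"])
E
```

```text
side 0.36 [215.3 187.9] [733.3 -85.6  34. ]
[389.57378079   7.69242621 225.33943571]
```

View pics/c3.png

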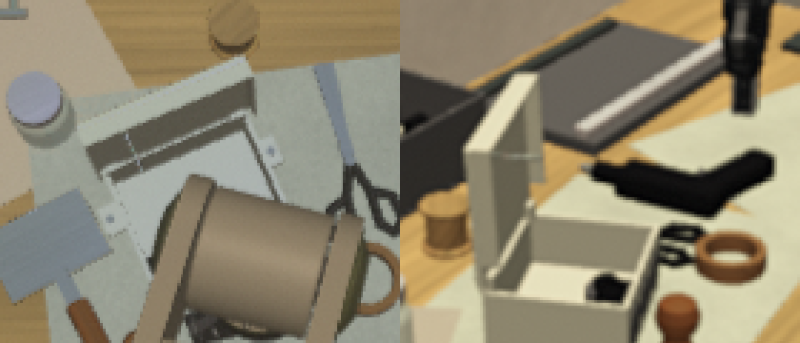

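The flap is fully open. The arm hides the button from the top camera, so I'll move it aside to look.

play_rows(
  motion=[
    [[25,0,0],[0,0,0]],
    [[35,0,0],[0,0,0]],
    [[35,0,0],[0,0,0]],
    [[35,0,0],[0,0,0]],
    [[35,0,0],[0,0,0]],
    [[25,0,0],[0,0,0]],
    [[0,0,0],[0,0,0]],
  ],
)

```text
time_s: 6.22
eef_pos: [461.3, -172.4, 224.7]
ee_rot: [0.0, 0.827, -0.561, 0.0]
force: [0.8, -0.2, -0.3]
grip_width: -0.002
```

```bash
python3 - <<'E'
from h import *
a=ctrl.capture("top");b=ctrl.capture("side")
for c in("top","side"):
    for d in ctrl.spot_in(c,"reset_button_top")[:3]:
        uv=np.array(d["position"])*[560,420];print(c,round(d["p"],2),uv.round(1),onplane(c,uv,34).round(1))
y=np.radians(22.);X=np.array([np.cos(y),np.sin(y)]);Y=np.array([-X[1],X[0]]);O=np.array([585,88])-62*X
print("O",O)
for n,p in dict(b0=(-24,0,34),b42=(-24,-42,34),latch=(-32,28,66)).items():
    print(n,proj("top",[*(O+p[0]*X+p[1]*Y),p[2]]).round(1),proj("side",[*(O+p[0]*X+p[1]*Y),p[2]]).round(1))
A=cv2.resize(a[155:250,195:305],None,fx=4,fy=4,interpolation=3);B=cv2.resize(b[190:285,205:290],None,fx=4,fy=4,interpolation=3)
cv2.imwrite("pics/c4.png",np.hstack([A,B])[...,::-1]);print(ctrl.sense()["eef_pos"])
E
```

```text
side 0.68 [215. 187.] [737.9 -89.9  34. ]
side 0.41 [275.  254.6] [392.2 112.3  34. ]
O [527.51460102  64.77439121]
b0 [253.9 209.5] [250.4 230.8]
b42 [267.8 203.6] [253.9 222.7]
latch [245.1 213.8] [250.9 226.2]
[ 460.10975726 -167.81771601  225.29247971]
```

View pics/c4.png

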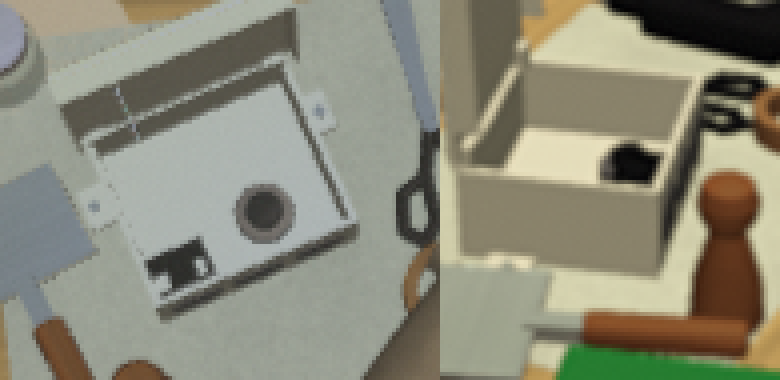

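The top crop shows the button at crop (265,209), which is top pixel (261,207), or world about (513,36). The latch block is the dark shape at crop (180,265), at the front left.

play_rows(
  motion=[
    [[-20,-15,0],[0,0,0]],
    [[-26,-19,0],[0,0,0]],
    [[-26,-19,0],[0,0,0]],
    [[-26,-19,0],[0,0,0]],
    [[-26,-19,0],[0,0,0]],
    [[-26,-19,10],[0,0,0]],
    [[-20.5,-15.5,20],[0,0,0]],
    [[0,0,30],[0,0,0]],
    [[0,0,30],[0,0,0]],
    [[0,0,30],[0,0,0]],
    [[0,0,25],[0,0,0]],
    [[0,0,20],[0,0,0]],
    [[0,0,10],[0,0,0]],
    [[0,0,6],[0,0,0]],
    [[0,0,0],[0,0,0]],
  ],
)

```text
time_s: 7.67
eef_pos: [513.0, 36.8, 44.1]
ee_rot: [0.0, 0.829, -0.56, -0.0]
force: [0.3, 0.2, 0.9]
grip_width: 0.002
```

```bash
python3 - <<'E'
from h import *
b=ctrl.capture("side")
crop(b,"pics/c5.png",190,150,120,110,5);print(ctrl.sense()["eef_pos"],onplane("top",(260.9,206.9),34))
E
```

```text
[513.49535228  36.65633107  44.95408761] [512.14870385  36.22944278  34.        ]
```

View pics/c5.png

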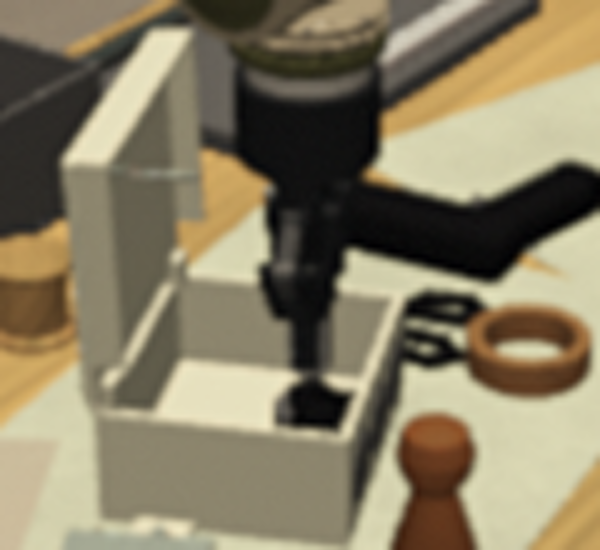

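The fingertips are above the button and clear of the walls. Pressing now.

play_rows(
  motion=[
    [[0,0,5],[0,0,0]],
    [[0,0,4],[0,0,0]],
    [[0,0,3],[0,0,0]],
    [[0,0,2],[0,0,0]],
    [[0,0,1],[0,0,0]],
    [[0,0,1],[0,0,0]],
    [[0,0,0],[0,0,0]],
  ],
)

```text
time_s: 8.3
eef_pos: [513.6, 36.3, 28.5]
ee_rot: [-0.0, 0.828, -0.56, 0.0]
force: [0.8, 0.7, 4.9]
grip_width: -0.003
```

play_rows(
  motion=[
    [[0,0,1],[0,0,0]],
    [[0,0,1],[0,0,0]],
    [[0,0,0.5],[0,0,0]],
    [[0,0,0],[0,0,0]],
  ],
)

```text
time_s: 8.63
eef_pos: [513.8, 36.3, 27.7]
ee_rot: [-0.0, 0.829, -0.56, 0.001]
force: [-6.4, 0.1, 24.2]
grip_width: 0.005
```

The button bottomed out at 24 N, z 27.7. I'll rise and cross over behind the open flap.

play_rows(
  motion=[
    [[0,0,-15],[0,0,0]],
    [[0,0,-30],[0,0,0]],
    [[0,0,-35],[0,0,0]],
    [[0,0,-35],[0,0,0]],
    [[0,0,-35],[0,0,0]],
    [[0,0,-35],[0,0,0]],
    [[0,0,-30],[0,0,0]],
    [[0,0,-15],[0,0,0]],
    [[-6,-17,0],[0,0,0]],
    [[-5,-28,0],[0,0,0]],
    [[-5,-30,0],[0,0,0]],
    [[-5,-30,0],[0,0,0]],
    [[0,-27,0],[0,0,0]],
    [[0,0,0],[0,0,0]],
    [[0,0,0],[0,0,0]],
  ],
)

```text
time_s: 9.88
eef_pos: [628.1, 105.3, 254.1]
ee_rot: [0.001, 0.829, -0.56, -0.001]
force: [-0.2, -0.4, -0.4]
grip_width: -0.003
```

play_rows(
  motion=[
    [[0,0,15],[0,0,0]],
    [[0,0,20],[0,0,0]],
    [[0,0,19],[0,0,0]],
    [[0,0,10],[0,0,0]],
    [[0,0,0],[0,0,0]],
    [[0,0,0],[0,0,0]],
  ],
)

```text
time_s: 10.38
eef_pos: [627.7, 104.7, 192.5]
ee_rot: [0.0, 0.828, -0.56, 0.0]
force: [0.0, 0.5, -0.5]
grip_width: -0.001
```

```bash
python3 - <<'E'
from h import *
b=ctrl.capture("side")
crop(b,"pics/c6.png",190,140,120,110,5);print(ctrl.sense()["eef_pos"],ctrl.sense()["force"])
E
```

```text
[628.16048095 104.80163961 193.18167432] [-0.72945633  0.44795737 -0.28369086]
```

View pics/c6.png

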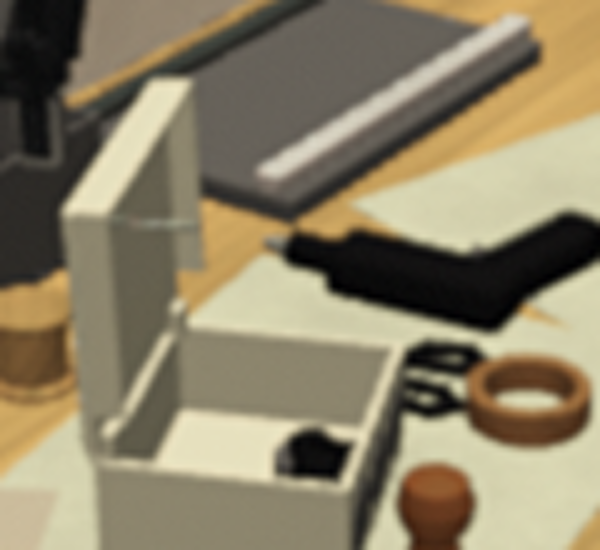

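The fingers are behind the flap at the upper left of the crop. I'll sweep them along the arc about the hinge.

play_rows(
  motion=[
    [[0,8,0],[0,0,0]],
    [[0,8,0],[0,0,0]],
    [[0,8,0],[0,0,0]],
    [[0,11.2,0],[0,0,0]],
    [[0,11.2,0.4],[0,0,0]],
    [[0,11,1.9],[0,0,0]],
    [[0,11,2.8],[0,0,0]],
    [[0,10.5,3.9],[0,0,0]],
    [[0,10,5],[0,0,0]],
    [[0,9.5,6],[0,0,0]],
    [[0,9,6.8],[0,0,0]],
    [[0,8,7.7],[0,0,0]],
    [[0,7.3,8.5],[0,0,0]],
    [[0,6.4,9.2],[0,0,0]],
    [[0,5.6,9.8],[0,0,0]],
    [[0,4.5,10.2],[0,0,0]],
    [[0,3.5,10.6],[0,0,0]],
    [[0,0,0],[0,0,0]],
  ],
)

```text
time_s: 11.93
eef_pos: [495.1, 51.6, 108.9]
ee_rot: [0.0, 0.828, -0.56, -0.0]
force: [-0.8, -0.3, 0.8]
grip_width: 0.003
```

```bash
python3 - <<'E'
from h import *
b=ctrl.capture("side")
crop(b,"pics/c7.png",190,140,120,110,5);print(ctrl.sense()["eef_pos"],ctrl.sense()["force"])
E
```

```text
[495.7117503   51.71740553 109.71383342] [-0.40395418  0.0702755   0.59131361]
```

View pics/c7.png

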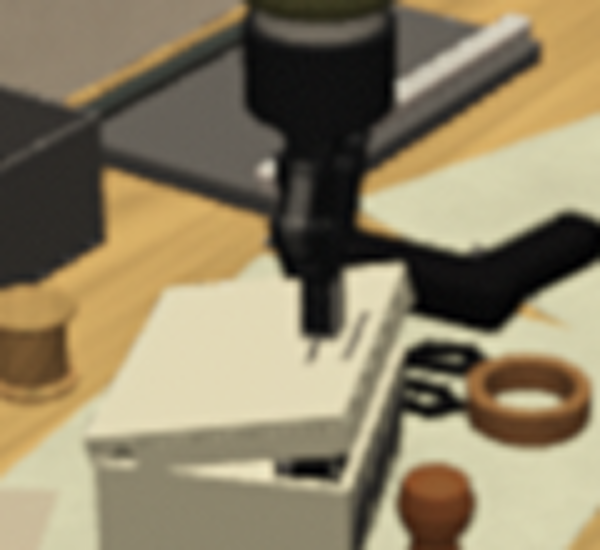

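The finger is holding the flap nearly shut. I'll carry on down to the stop.

play_rows(
  motion=[
    [[0,2,10],[0,0,0]],
    [[0,1,9],[0,0,0]],
    [[0,0,6],[0,0,0]],
    [[0,0,3],[0,0,0]],
    [[0,0,2],[0,0,0]],
    [[0,0,1],[0,0,0]],
    [[0,0,0],[0,0,0]],
  ],
)

```text
time_s: 12.57
eef_pos: [492.9, 50.8, 78.0]
ee_rot: [-0.0, 0.828, -0.56, 0.0]
force: [0.4, 0.4, 0.6]
grip_width: 0.0
```

play_rows(
  motion=[
    [[0,0,1],[0,0,0]],
    [[0,0,1],[0,0,0]],
    [[0,0,0.5],[0,0,0]],
    [[0,0,0],[0,0,0]],
  ],
)

```text
time_s: 12.9
eef_pos: [493.1, 50.7, 77.3]
ee_rot: [-0.0, 0.829, -0.56, 0.001]
force: [-7.3, -1.2, 18.7]
grip_width: -0.003
```

play_rows(
  motion=[
    [[0,0,-4],[0,0,0]],
    [[0,0,-8],[0,0,0]],
    [[0,0,-20],[0,0,0]],
    [[0,20,-30],[0,0,0]],
    [[0,25,-30],[0,0,0]],
    [[0,25,-30],[0,0,0]],
    [[15,20,-25],[0,0,0]],
    [[25,10,0],[0,0,0]],
    [[30,0,0],[0,0,0]],
    [[30,0,0],[0,0,0]],
    [[30,0,0],[0,0,0]],
    [[30,0,0],[0,0,0]],
    [[20,0,0],[0,0,0]],
    [[0,0,0],[0,0,0]],
    [[0,0,0],[0,0,0]],
    [[0,0,0],[0,0,0]],
  ],
)

```text
time_s: 14.23
eef_pos: [466.7, -152.8, 222.5]
ee_rot: [-0.0, 0.829, -0.56, -0.0]
force: [-0.4, -0.1, -0.6]
grip_width: 0.001
```

```bash
python3 - <<'E'
from h import *
a=ctrl.capture("top");b=ctrl.capture("side")
A=cv2.resize(a[130:270,160:320],(400,350),interpolation=3);B=cv2.resize(b[130:270,180:340],(400,350),interpolation=3)
cv2.imwrite("pics/c8.png",np.hstack([A,B])[...,::-1]);print(ctrl.sense()["eef_pos"])
E
```

```text
[ 466.80307825 -152.56942915  222.75847273]
```

View pics/c8.png

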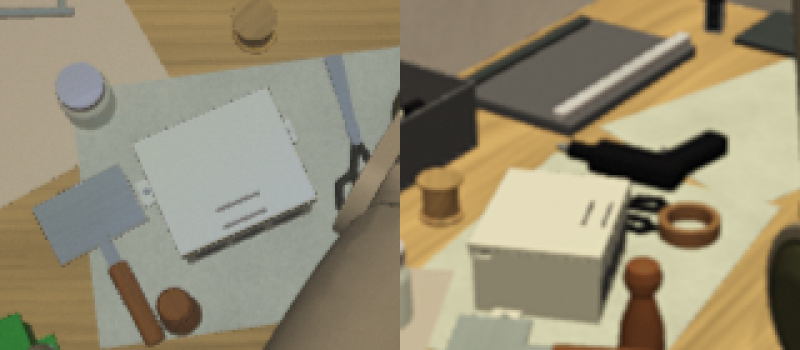

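The flap has stayed shut 1.3 s after release, the bystanders haven't moved and the robot is clear. Handing in.

```bash
python3 -c "
from rig import ctrl
print(ctrl.finish_job())"
```

```text
the job is handed in; nothing more can be done
None
```

The job is done and handed in, at about 14.3 s of the 59 s allowed.

- **Opening:** I pressed the front of the white box's flap down to its stop (14 N) and let go. A picture showed it fully open.
- **Reset button:** I pressed it to the end of its travel (tip at z 27.7, 24 N) and released it. I took that from the height and force; I did not check in a picture that it sprang back.
- **Closing:** I swept the flap shut from behind along its arc and pressed it to the stop (19 N). The reading just before the stop was only 0.6 N, lower than the 2 to 5 N expected, but the stop itself was clear.

The last top and side pictures, more than a second after release, showed the flap flat and shut. The arm was clear and the nearby objects were still in place. No check failed.

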